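# Load two specimen discs into the leaning spring feeder

## Robot

A 6-joint arm with a two-finger parallel gripper is mounted at the origin on the work surface. World frame = base frame: x ahead of the robot, y to its left, z up, the work surface at z = 0. Lengths are in m, angles in rad, forces in N, time in s.
With the tool pointing down it reaches from about 0.3 to 0.95 m from the base axis. Payload 3.1 kg.
Tool frame: the origin (TCP) lies midway between the tips of the shut fingers; the grasp point (between the pads) lies 19 mm behind it; z points along the fingers, y is the line along which they close (so a half turn about z gives the same grasp; the last joint's range is limited). The gripper opens to 85 mm and grips with 20 to 120 N. Pads are 22 mm wide; open, the fingers measure 114 mm over their backs; the gripper's body (76 mm by 85 mm) begins 54 mm behind the grasp point. The pads swing forward as they close: fully open they stand 13 mm farther back than shut.
Start: joints at [-1.203, 0.308, 1.634, -0, 1.2, -0.07], TCP at [0.265, -0.566, 0.208] pointing down, gripper open.
Joint ranges: [-3.06, 3.06], [-0.79, 1.96], [0.05, 2.63], [-1.19, 4.34], [0.05, 2.64], [-2.94, 2.94]. Speed limits (rad/s): [2.79, 2.79, 3.14, 3.14, 3.14, 3.14].

## Interface

Orientations are given as a rotation vector (axis times angle).
In Python, from bench import readout, viewer, ticket gives the robot as it stands.
- The arm moves only by the tool move_arm, never from a script. Its argument "deltas" is a list of rows, each a list of 7 numbers: the shift along the tool's x, y, z in mm, then the turn, a rotation vector about the tool's x, y, z in degrees, then the finger opening in mm, from 0 to 85.4. A call has 1 to 12 rows; each row shifts and turns the commanded pose from where the row before left it, along the tool's axes as they then stand; what a row does not reach is not made up. A row lasts 1/12 s, in which the tool goes at most 41.7 mm and 7.16 degrees, less where a joint would pass 70% of its speed; a pose out of reach is approached as far as the arm can. A call is refused whole if a number of a shift passes 41.7 or a number of a turn 7.16, either way. A call with a gripper value outside its range is refused whole. The fingers move at their own pace and stop on an object; "newtons" is the grip in N (left out, the last holds). Time passes only in rows, so rows that do not move let the fingers close. It gives the time, the measured TCP pose, the force, the opening and the grip force at its end, in the units of the state.
- readout.sense(): the state, without advancing time (a new reading comes with each control period).
- viewer.capture(name): name is "scene" or "top" or "wrist"; returns a dict with "frame" (384x512x3 uint8, red, green, blue), "fov_y" (degrees; the focal length in pixels is half the picture's height over the tangent of half this angle, whatever the lens; pixels are square), "cx", "cy" (the principal point, pixels), "k1" (the pictures are not rectified: a ray, as slopes to the right and down, at radius r is drawn at 1 + k1 r^2 times it, then the intrinsics apply), "T" (4x4, takes a point from camera to world coordinates). Camera axes: x right, y down, z forward; pixel columns grow to the right and rows downward; lengths in m; the calibration is good to about 2 mm. A picture is of the moment at which its call begins. There is no depth.
- ticket.finish_job(): hands the job in; it is judged then, once.
The state is a dict: "clock": time; "joints": joint angles; "qd": joint speeds; "effort": joint torques, N m; "eef_pos": TCP position; "tcp_rot": TCP orientation; "ft_force": force on the tool from outside, world axes, zero at the start; "ft_torque": the same for the moment, N m; "width": finger opening in m; "grip_force": force on a finger pad.
Only numpy, scipy, OpenCV 4.12 (cv2) and the standard library are available. Lean on these libraries where they do the work, as an engineer would, in place of code of your own. Each camera call takes 0.05 s, during which the arm holds its last target. There are 200 camera calls.

## Task

Load the two steel specimen discs, one after the other, into the leaning spring feeder: press each one down along the feeder's axis, against the spring follower, until the two catches have snapped back over it and keep it in when you let go. Finish with both discs stacked flat in the feeder under the catches, and leave the objective, the jar and the micrometer block where they stand.

Things in the scene. Friction and masses are not known exactly. Their poses are not given: they have to be found in the camera images.
- disc1: Loose plain steel specimen disc, 48 mm across, 12 mm thick, about 160 g, at first lying flat on the strip of the rest. Origin at the centre of its underside, z axis along the disc's axis. Both discs are alike; either may go first.
- disc2: The other disc, the same as disc1.
- disc1_center (a point): Centre of disc1, 6 mm above its underside.
- disc2_center (a point): Centre of disc2, 6 mm above its underside.
- rest: Fixed black plate 100 x 210 x 6 mm with a raised grey strip along its middle, 30 mm wide (x), 200 mm long (y), its top 24 mm above the table. The discs lie on it, overhanging by about 9 mm on each side, to be gripped with one finger on each side of the strip, closing along the rest's x axis. Origin at the centre of its underside.
- head: Head of the fixed feeder. Its z axis is the feeder's axis, pointing out of the mouth and leaning 30 degrees from vertical towards the feeder's front (at yaw 0 towards the robot, -x). Origin on the axis at the flat underside of the two catches, 120 mm above the table. The catches are at +x and -x; the +y and -y sides are open for the fingers, which should close along y.
- feeder: The feeder's fixed foot, a dark steel plate 170 x 120 x 10 mm with a grey column that carries the head. Origin on the table 120 mm straight below the head's origin.
- follower (a joint): How far (m) the round spring follower plate (47 mm across, closing the bottom of the stack) is pressed down from its top stop: 0 empty (its face 1 mm below the catches), about 0.011 with one disc loaded, about 0.023 with two, stop at 0.033. Its spring pushes back with about 4 N at 0 and 7 N at 0.030.
- catch_near (a joint): How far (m) the spring catch on the head's -x side is pushed outward: 0 home, at most 0.010. Home, its steel tongue reaches in to 20 mm from the axis, 4 mm over a disc's edge. Its top slopes, so a disc pressed down pushes it aside; it snaps back once the disc is below. Pressing a disc past both catches against the follower takes about 5 to 12 N.
- catch_far (a joint): The same for the catch on the head's +x side.
- objective: Bystander: loose steel microscope objective, 30 mm across, 50 mm high. Origin at the centre of its underside.
- jar: Bystander: loose small glass jar with a lid, 60 mm across, 70 mm high. Origin at the centre of its underside.
- micrometer: Bystander: loose black block 55 x 45 x 30 mm with a steel micrometer knob standing out 35 mm to its -x side. Origin at the centre of the block's underside.
- mouth (a point): On the axis, 18 mm above the head's origin along z, level with the tips of four guide rods (8 mm thick, last 9 mm tapered) at head x = +-24.3, y = +-17.6 mm, which leave 2 mm round a disc. Beside the open +-y sides nothing stands higher than the aluminium base plate (100 x 66 mm), whose top is 48 mm below the head's origin along z.
- top_place (a point): Where the centre of the topmost loaded disc comes to rest: on the axis, 6 mm below the head's origin (disc top against the catches' underside); the disc under it is centred 12 mm farther down. When pressing, go 2 to 6 mm deeper than this so that the catches snap back over the disc; the follower has room for that.
Mind the look-alikes: they are no part of the job. Leave any purple look-alike of the disc2 alone. Of the things that look like the feeder, the larger one is meant.

How it is judged:
By the outcome, as a careful person would: the job done as asked, in the order asked, and still so for the second after the job is handed in, with the robot touching nothing.
It also fails if it takes over 58 s, if anything falls off the work surface, if the arm or the gripper's body presses on something with over 40 N, if the wrist force passes 120 N, or if a joint passes its speed limit or range.

## Working session

There is one attempt and no reset: what is moved stays moved. The work goes in short steps, Python scripts to look and compute and a tool call to move; the robot and the scene stay as the last step left them, time stands still between calls to the robot, and variables do not carry over. Pictures are saved under pics/ and viewed, at most 10 in all, crops included, and the job is handed in when it is done.

Besides the shell and the picture viewer there is one more tool, called after "Request:" by a JSON object that holds its "name" and its "arguments", one argument or row to a line. move_arm: Moves the arm, as the interface text tells. Its arguments: {"type":"object","properties":{"deltas":{"type":"array"},"newtons":{"type":"number"}},"required":["deltas"]}

```bash
ls; mkdir -p pics; cat > h.py <<'E'
import numpy as np, cv2
from scipy.spatial.transform import Rotation as R
from bench import readout, viewer, ticket
def K(c):
    f=c["frame"].shape[0]/2/np.tan(np.radians(c["fov_y"])/2)
    return f
def ray(c,u,v):
    f=K(c); d=np.array([(u-c["cx"])/f,(v-c["cy"])/f]); s=d.copy()
    for _ in range(30): s=d/(1+c["k1"]*(s@s))
    T=np.array(c["T"]); return T[:3,3], T[:3,:3]@np.array([s[0],s[1],1.])
def onz(c,u,v,z):
    o,d=ray(c,u,v); return o+d*(z-o[2])/d[2]
def proj(c,p):
    T=np.array(c["T"]); q=T[:3,:3].T@(np.array(p)-T[:3,3]); s=q[:2]/q[2]
    s=s*(1+c["k1"]*(s@s)); return s*K(c)+np.array([c["cx"],c["cy"]])
def tri(c1,p1,c2,p2):
    o1,d1=ray(c1,*p1);o2,d2=ray(c2,*p2)
    t=np.linalg.lstsq(np.c_[d1,-d2],o2-o1,rcond=None)[0]
    a,b=o1+d1*t[0],o2+d2*t[1]; return (a+b)/2,np.linalg.norm(a-b)
def save(c,n,box=None,s=1):
    im=c["frame"][:,:,::-1]
    if box: im=im[box[1]:box[3],box[0]:box[2]]
    cv2.imwrite("pics/"+n,cv2.resize(im,None,fx=s,fy=s,interpolation=cv2.INTER_CUBIC))
E
python3 - <<'E'
from h import *
import pickle
cs={n:viewer.capture(n) for n in("scene","top")}
pickle.dump(cs,open("c0.pkl","wb"))
for n,c in cs.items(): save(c,n+"0.png",None,1.5); print(n,c["fov_y"],c["cx"],c["cy"],c["k1"],np.round(c["T"],3).tolist())
print(readout.sense())
E
```

```text
pics
scene 54.04566179425337 255.34654473448202 193.88537644321383 -0.11120763419101468 [[-0.25, 0.543, -0.802, 1.505], [0.968, 0.127, -0.217, 0.253], [-0.016, -0.83, -0.557, 0.792], [0.0, 0.0, 0.0, 1.0]]
top 46.00356855530017 255.32124784032263 192.46848628605218 -0.1289458714198441 [[0.016, -0.992, 0.126, 0.406], [-1.0, -0.014, 0.021, -0.006], [-0.019, -0.126, -0.992, 1.276], [0.0, 0.0, 0.0, 1.0]]
{'clock': 0.1, 'joints': array([-1.20272184e+00,  3.08920051e-01,  1.63508221e+00,  9.18710573e-07,
        1.19971298e+00, -6.97051179e-02]), 'qd': array([-0.00151821, -0.00216198, -0.00451882,  0.00043193,  0.00137783,
       -0.00138499]), 'effort': array([-9.74590730e-04, -4.16407549e+01, -2.77644360e+01, -1.11707127e-04,
        4.00003890e-03,  2.19295737e-05]), 'eef_pos': array([ 0.26463617, -0.56531407,  0.20684972]), 'tcp_rot': array([-3.06458253e+00, -6.81728090e-01,  4.93902776e-04]), 'ft_force': array([-0.01175128,  0.18331193, -0.15206675]), 'ft_torque': array([ 0.01418069, -0.04638113, -0.00676729]), 'grip_force': 0.0, 'width': 0.08553914797642624}
```

View pics/scene0.png

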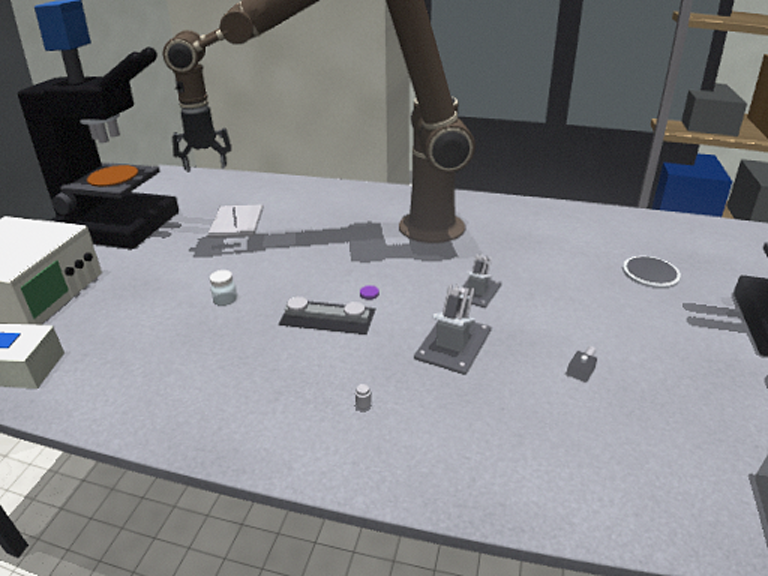

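View pics/top0.png

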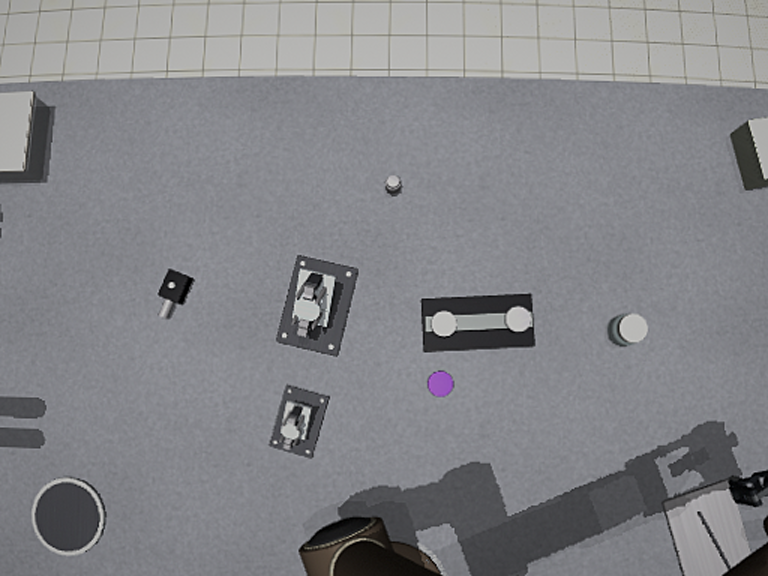

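Top view (1.5× pixels): the discs are light circles at (444,323) and (518,319) on the rest. The purple look-alike is at (440,383). There are two feeder-like things, the larger at (317,305) and a smaller one at (299,421). The larger is the one meant. I'll confirm that in an enlarged crop and measure.

```bash
cat > m.py <<'E'
from h import *
import pickle
cs=pickle.load(open("c0.pkl","rb")); c=cs["top"]; im=c["frame"]
hsv=cv2.cvtColor(im,cv2.COLOR_RGB2HSV); g=cv2.cvtColor(im,cv2.COLOR_RGB2GRAY)
def rect(x0,y0,x1,y1,thr,z):
    m=np.zeros_like(g); m[y0:y1,x0:x1]=(g[y0:y1,x0:x1]<thr)*255
    m=cv2.morphologyEx(m,cv2.MORPH_OPEN,np.ones((2,2),np.uint8))
    k=max(cv2.findContours(m,cv2.RETR_EXTERNAL,2)[0],key=cv2.contourArea)
    P=np.array([onz(c,*p,z)[:2] for p in k[:,0].astype(float)],np.float32)
    r=cv2.minAreaRect(P); print("rect",np.round(r[0],4),np.round(r[1],4),round(r[2],2),"px",cv2.minAreaRect(k)[0]); return r
print("foot");rect(178,165,244,242,85,.01)
print("small");rect(175,250,225,310,85,.007)
print("rest");rect(275,190,362,240,50,.006)
for n,(u,v) in {"d1":(296,215),"d2":(345,213)}.items():
    m=np.zeros_like(g); s=np.s_[v-14:v+15,u-14:u+15]; m[s]=(g[s]>185)*255
    k=max(cv2.findContours(m,cv2.RETR_EXTERNAL,2)[0],key=cv2.contourArea)
    (a,b),r=cv2.minEnclosingCircle(k); M=cv2.moments(k); a,b=M["m10"]/M["m00"],M["m01"]/M["m00"]
    p=onz(c,a,b,.036); print(n,a,b,r,p, "diam", 2*np.sqrt(M["m00"]/np.pi)*np.linalg.norm(onz(c,a+1,b,.036)-p))
a=cv2.resize(im[160:245,175:250],None,fx=6,fy=6,interpolation=cv2.INTER_CUBIC)
b=cv2.resize(cs["scene"]["frame"][160:250,265:345],None,fx=5.67,fy=5.67,interpolation=cv2.INTER_CUBIC)
H=min(a.shape[0],b.shape[0],510); w=np.hstack([a[:H],b[:H]]); s=min(1,800/w.shape[1]); print(w.shape,s)
cv2.imwrite("pics/crop1.png",cv2.resize(w,(int(w.shape[1]*s),int(H*s)))[:,:,::-1])
E
python3 m.py
```

```text
foot
rect [0.5319 0.1409] [0.1211 0.1704] 77.77 px (212.38238525390625, 204.4705810546875)
small
rect [0.315  0.1694] [0.0827 0.1178] 75.4 px (200.3113250732422, 281.66033935546875)
rest
rect [ 0.5371 -0.1584] [0.0327 0.2076] 3.52 px (318.35748291015625, 204.0067901611328)
d1 295.40892531876136 215.40437158469945 8.276573181152344 [ 0.50163258 -0.09144269  0.036     ] diam 0.04191794212978749
d2 345.13256484149855 212.37944284341975 7.969326496124268 [ 0.51173911 -0.22848006  0.036     ] diam 0.041189231271080214
(510, 904, 3) 0.8849557522123894
```

View pics/crop1.png

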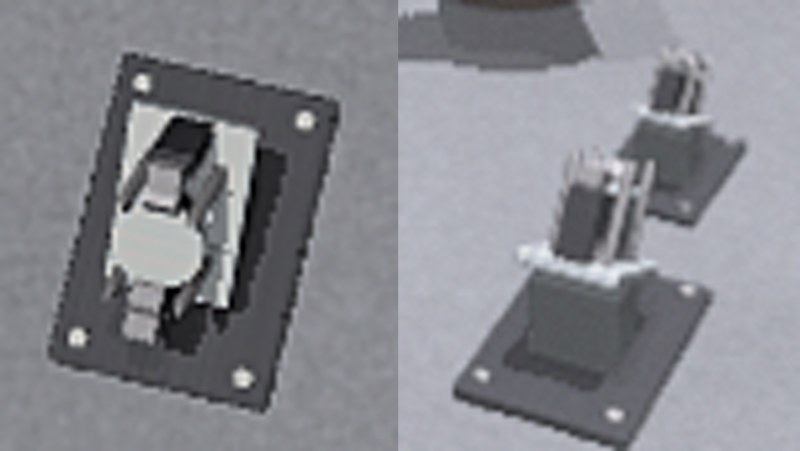

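The left crop shows the foot of the larger feeder, 170×121 mm as described. It leans to −x at about −12° yaw, with the follower face at crop (155,245). The smaller one measures 118×83 mm, so it is the look-alike. The discs are the two light circles on the rest. Next I'll hover over disc 2.

```bash
cat > plan.py <<'E'
from h import *
def down(yaw_y,lean=0,leandir=0):
    """tool with y along angle yaw_y(deg) (horizontal), z down, tilted by lean deg about tool y (so that z moves to x_tool side or back)"""
    y=np.array([np.cos(np.radians(yaw_y)),np.sin(np.radians(yaw_y)),0]); z=np.array([0,0,-1.]); x=np.cross(y,z)
    return R.from_matrix(np.c_[x,y,z])*R.from_euler('y',lean,degrees=True)
def pose():
    s=readout.sense(); return s["eef_pos"],R.from_rotvec(s["tcp_rot"])
def plan(P,Q,n,p=None,q=None):
    if p is None: p,q=pose()
    r=(q.inv()*Q).as_rotvec()/n
    # turn-then-shift vs shift-then-turn: assume shift in axes as row begins
    S=sum((R.from_rotvec(r*i).as_matrix() for i in range(n)),np.zeros((3,3)))
    d=np.linalg.solve(q.as_matrix()@S,np.array(P)-p)
    print(n,"rows",np.round(d*1000,2).tolist(),np.round(np.degrees(r),2).tolist())
    return d,r
E
python3 - <<'E'
from plan import *
import pickle
c=pickle.load(open("c0.pkl","rb"))["top"]
print("follower",onz(c,204.2,206.1,.119)); s=readout.sense(); p,q=pose(); print(np.round(q.as_matrix(),3).tolist())
plan([.5117,-.2285,.17],down(4),12)
E
```

```text
follower [0.51579286 0.14913024 0.119     ]
[[0.906, 0.424, -0.001], [0.424, -0.906, 0.002], [0.0, -0.002, -1.0]]
12 rows [36.93, 1.89, 3.08] [-0.01, -0.01, -5.74]
```

Request:
{"name": "move_arm", "arguments": {
  "deltas": [
    [36.9,1.9,3.1,0,0,-5.74,85],
    [36.9,1.9,3.1,0,0,-5.74,85],
    [36.9,1.9,3.1,0,0,-5.74,85],
    [36.9,1.9,3.1,0,0,-5.74,85],
    [36.9,1.9,3.1,0,0,-5.74,85],
    [36.9,1.9,3.1,0,0,-5.74,85],
    [36.9,1.9,3.1,0,0,-5.74,85],
    [36.9,1.9,3.1,0,0,-5.74,85],
    [36.9,1.9,3.1,0,0,-5.74,85],
    [36.9,1.9,3.1,0,0,-5.74,85],
    [36.9,1.9,3.1,0,0,-5.74,85],
    [36.9,1.9,3.1,0,0,-5.74,85]
  ],
  "newtons": 60
}}

```text
clock: 1.1
eef_pos: [0.5125, -0.2278, 0.1702]
tcp_rot: [-2.137, -2.302, -0.0]
ft_force: [0.8, 1.0, 1.0]
width: 0.0848
grip_force: 0.0
```

```bash
python3 - <<'E'
from plan import *
import pickle
c=viewer.capture("wrist"); pickle.dump(c,open("w1.pkl","wb")); save(c,"w1.png",None,1.5)
s=readout.sense(); print(s["clock"],s["eef_pos"],s["joints"],np.round(R.from_rotvec(s["tcp_rot"]).as_matrix(),3).tolist())
print(np.round(c["T"],3).tolist(),c["fov_y"],c["k1"]); print(proj(c,[.5117,-.2285,.036]),proj(c,[.5016,-.0914,.036]))
E
```

```text
1.15 [ 0.51121371 -0.22038556  0.16886481] [-0.48871076  0.22315419  1.82611231  0.00633374  1.09911519 -0.57202183] [[-0.08, 0.997, -0.003], [0.997, 0.08, 0.008], [0.008, -0.003, -1.0]]
[[0.997, 0.072, 0.02, 0.506], [0.074, -0.956, -0.285, -0.155], [-0.001, 0.286, -0.958, 0.335], [0.0, 0.0, 0.0, 1.0]] 59.81835605370862 -0.0792159481360888
[258.13095093 174.04778421] [258.36212131  12.11913218]
```

View pics/w1.png

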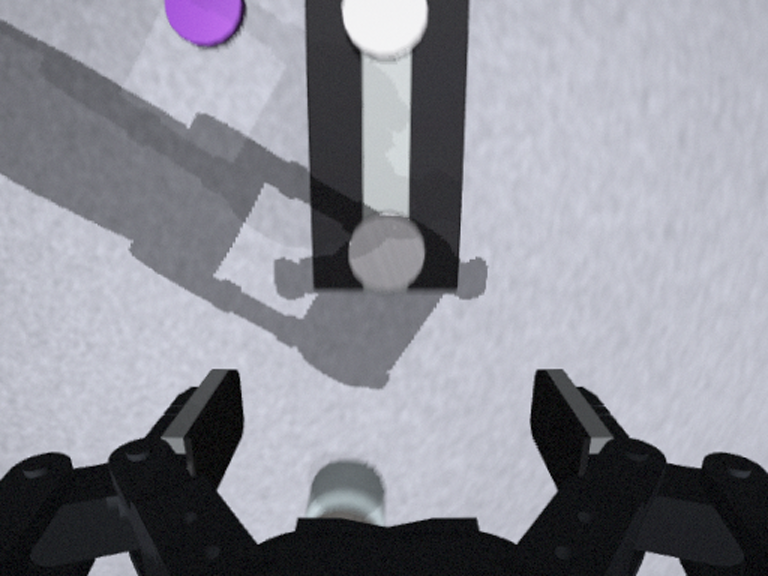

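The wrist view shows disc 2 in shadow at 1.5× (387,252), 6 px from the prediction, and disc 1 at (385,15). The arm was still settling, so I'll descend a bit, settle and measure.

Request:
{"name": "move_arm", "arguments": {
  "deltas": [
    [-2,0,15,0,0,0,85],
    [-2,0,15,0,0,0,85],
    [0,0,15,0,0,0,85],
    [0,0,0,0,0,0,85],
    [0,0,0,0,0,0,85],
    [0,0,0,0,0,0,85]
  ]
}}

```text
clock: 1.65
eef_pos: [0.5125, -0.234, 0.1262]
tcp_rot: [2.143, 2.296, 0.0]
ft_force: [0.2, 0.9, 0.0]
width: 0.0851
grip_force: 0.0
```

```bash
cat > md.py <<'E'
from plan import *
import sys
def disc(c,guess,z=.036,n="x"):
    """fit circle to disc's top rim: edge points found radially, cast on plane z"""
    g=cv2.GaussianBlur(cv2.cvtColor(c["frame"],cv2.COLOR_RGB2GRAY),(3,3),0).astype(float)
    ctr=np.array(guess[:2],float)
    for it in range(4):
        pts=[]
        for a in np.radians(np.arange(0,360,5)):
            rs=np.arange(.017,.032,.0005)
            uv=np.array([proj(c,[*(ctr+r*np.array([np.cos(a),np.sin(a)])),z]) for r in rs])
            if uv.min()<1 or uv[:,0].max()>510 or uv[:,1].max()>382: continue
            v=cv2.remap(g.astype(np.float32),uv[:,0].astype(np.float32),uv[:,1].astype(np.float32),1)[:,0]
            d=np.abs(np.gradient(v)); i=d.argmax()
            if d[i]>5: pts.append(ctr+rs[i]*np.array([np.cos(a),np.sin(a)]))
        P=np.array(pts); keep=np.ones(len(P),bool)
        for _ in range(4):
            A=np.c_[2*P[keep],np.ones(keep.sum())]; s=np.linalg.lstsq(A,(P[keep]**2).sum(1),rcond=None)[0]
            r=np.sqrt(s[2]+s[:2]@s[:2]); e=np.abs(np.linalg.norm(P-s[:2],axis=1)-r); keep=e<max(.001,1.5*np.median(e))
        ctr=s[:2]
    print("disc",np.round(ctr,4),"diam",round(2*r,4),"n",keep.sum(),"/",len(P)); return ctr
E
python3 - <<'E'
from md import *
c=viewer.capture("wrist"); save(c,"w2.png",None,1.5)
s=readout.sense(); print(s["clock"],s["eef_pos"],np.round(R.from_rotvec(s["tcp_rot"]).as_matrix(),4).tolist(),s["ft_force"])
d=disc(c,onz(c,258,168,.036) if 0 else [.511,-.226])
g=cv2.cvtColor(c["frame"],cv2.COLOR_RGB2GRAY)
# strip/plate edges on rows beyond disc: plate outer edges at z=.006
for yw in (-.19,-.18,-.17,-.16):
    xs=np.arange(.44,.58,.0005); uv=np.array([proj(c,[x,yw,.006]) for x in xs]).astype(np.float32)
    if uv[:,1].min()<0: continue
    v=cv2.remap(g,uv[:,:1],uv[:,1:],1)[:,0].astype(int); k=np.where(v<70)[0]
    print(yw,"plate",xs[k[0]],xs[k[-1]])
E
```

```text
1.7 [ 0.51283808 -0.23426043  0.12666665] [[-0.0686, 0.9976, 0.0013], [0.9976, 0.0686, -0.0007], [-0.0008, 0.0012, -1.0]] [-0.22048717 -0.34455496  0.3635887 ]
disc [ 0.5105 -0.2252] diam 0.047 n 62 / 72
-0.19 plate 0.4585 0.5565000000000001
-0.18 plate 0.458 0.5555000000000001
-0.17 plate 0.458 0.5550000000000002
-0.16 plate 0.457 0.5545000000000001
```

View pics/w2.png

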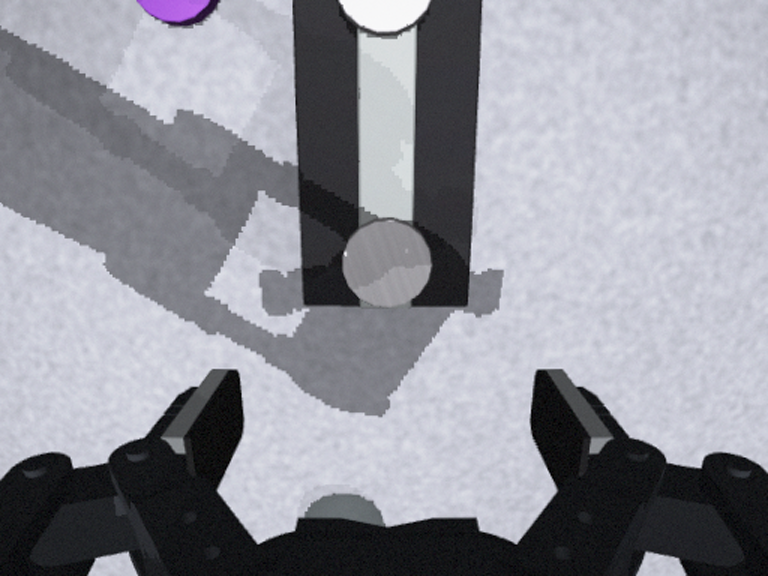

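The wrist view shows disc 2 at (258,175) px, fitted diameter 47 mm, at (0.5105, −0.2252). The strip is aligned with the tool.

```bash
python3 - <<'E'
from plan import *
plan([.5105,-.2252,.008],down(4),6)
E
```

```text
6 rows [1.54, -0.3, 19.78] [0.01, 0.01, -0.01]
```

Request:
{"name": "move_arm", "arguments": {
  "deltas": [
    [3,-0.6,24,0,0,0,85],
    [3,-0.6,24,0,0,0,85],
    [3,-0.6,24,0,0,0,80],
    [0,0,20,0,0,0,70],
    [0,0,16,0,0,0,65],
    [0,0,10,0,0,0,60],
    [0,0,0,0,0,0,40],
    [0,0,0,0,0,0,40],
    [0,0,0,0,0,0,40],
    [0,0,0,0,0,0,40],
    [0,0,0,0,0,0,40]
  ],
  "newtons": 60
}}

```text
clock: 2.62
eef_pos: [0.5106, -0.2253, 0.0088]
tcp_rot: [2.142, 2.295, 0.001]
ft_force: [-0.2, -0.9, -1.5]
width: 0.0439
grip_force: 61.2
```

Request:
{"name": "move_arm", "arguments": {
  "deltas": [
    [0,0,-15,0,0,0,40],
    [0,0,-35,0,0,0,40],
    [0,0,-40,0,0,0,40],
    [0,0,-40,0,0,0,40],
    [0,0,-30,0,0,0,40],
    [0,0,0,0,0,0,40],
    [0,0,0,0,0,0,40]
  ]
}}

```text
clock: 3.2
eef_pos: [0.5119, -0.2259, 0.1713]
tcp_rot: [2.139, 2.292, 0.003]
ft_force: [0.1, 0.2, -1.8]
width: 0.0441
grip_force: 61.7
```

```bash
python3 - <<'E'
from md import *
import pickle
c=viewer.capture("wrist"); save(c,"w3.png",None,1.5);s=readout.sense(); pickle.dump((c,s),open("w3.pkl","wb")); c2=viewer.capture("top");pickle.dump(c2,open("t3.pkl","wb"))
print({k:s[k] for k in("clock","eef_pos","ft_force","width","grip_force")})
p,q=pose(); T=np.array(c["T"]); print("cam in tool",np.round(q.as_matrix().T@(T[:3,3]-p),4).tolist(),np.round(q.as_matrix().T@T[:3,:3],3).tolist())
for dz in(.017,.023,.029): print(dz,proj(c,p-np.array([0,0,-dz])))
E
```

```text
{'clock': 3.25, 'eef_pos': array([ 0.50995924, -0.22490601,  0.16864581]), 'ft_force': array([ 0.02735897, -0.42084839, -2.91314308]), 'width': 0.043374478518555824, 'grip_force': 61.68974161148071}
cam in tool [0.0721, 0.0008, -0.1688] [[0.0, -0.957, -0.291], [1.0, -0.002, 0.006], [-0.006, -0.291, 0.957]]
0.017 [253.98294573 239.86458197]
0.023 [253.91328533 245.23166042]
0.029 [253.83869382 250.98949275]
```

View pics/w3.png

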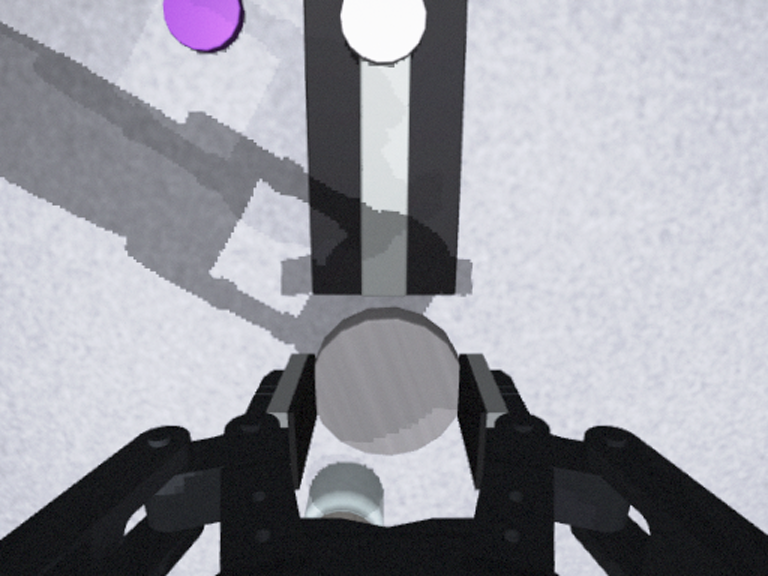

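Disc 2 is held square between the pads at about (258,257) px. The arm was still settling, so next I'll go to a look pose near the feeder.

```bash
python3 - <<'E'
from plan import *
Q=down(77.8,-30); M=Q.as_matrix(); print(np.round(M,3).tolist())
o=np.array([.516,.149,.12]); P=o-M[:,2]*.09-M[:,0]*.05; print(P)
plan(P,Q,13)
E
```

```text
[[-0.846, 0.211, 0.489], [0.183, 0.977, -0.106], [-0.5, 0.0, -0.866]]
[0.51433963 0.14935898 0.22294229]
13 rows [22.78, 19.75, -8.92] [-1.49, -1.98, -5.54]
```

Request:
{"name": "move_arm", "arguments": {
  "deltas": [
    [22.8,19.8,-8.9,-1.49,-1.98,-5.54,40],
    [22.8,19.8,-8.9,-1.49,-1.98,-5.54,40],
    [22.8,19.8,-8.9,-1.49,-1.98,-5.54,40],
    [22.8,19.8,-8.9,-1.49,-1.98,-5.54,40],
    [22.8,19.8,-8.9,-1.49,-1.98,-5.54,40],
    [22.8,19.8,-8.9,-1.49,-1.98,-5.54,40],
    [22.8,19.8,-8.9,-1.49,-1.98,-5.54,40],
    [22.8,19.8,-8.9,-1.49,-1.98,-5.54,40],
    [22.8,19.8,-8.9,-1.49,-1.98,-5.54,40],
    [22.8,19.8,-8.9,-1.49,-1.98,-5.54,40],
    [22.8,19.8,-8.9,-1.49,-1.98,-5.54,40],
    [22.8,19.8,-8.9,-1.49,-1.98,-5.54,40]
  ]
}}

```text
clock: 4.3
eef_pos: [0.5307, 0.1243, 0.2231]
tcp_rot: [0.411, 2.624, -0.072]
ft_force: [0.4, 0.9, -2.5]
width: 0.044
grip_force: 61.7
```

Request:
{"name": "move_arm", "arguments": {
  "deltas": [
    [22.8,19.8,-8.9,-1.49,-1.98,-5.54,40],
    [0,0,0,0,0,0,40],
    [0,0,0,0,0,0,40],
    [0,0,0,0,0,0,40],
    [0,0,0,0,0,0,40],
    [0,0,0,0,0,0,40],
    [0,0,0,0,0,0,40]
  ]
}}

```text
clock: 4.88
eef_pos: [0.5165, 0.1484, 0.2235]
tcp_rot: [0.282, 2.604, -0.075]
ft_force: [-0.6, -0.1, -2.5]
width: 0.0439
grip_force: 61.7
```

```bash
python3 - <<'E'
from md import *
import pickle
s=readout.sense(); c=viewer.capture("wrist"); save(c,"w4.png",None,1.5); pickle.dump((c,s),open("w4.pkl","wb"))
print({k:s[k] for k in("clock","eef_pos","ft_force","width","joints")})
p,q=pose(); M=q.as_matrix(); print(np.round(M,3).tolist()); T=np.array(c["T"]); print("cam in tool",np.round(M.T@(T[:3,3]-p),4).tolist(),np.round(M.T@T[:3,:3],3).tolist())
for dz in(.017,.023,.029,.035): print(dz,proj(c,p-M[:,2]*dz))
o=np.array([.516,.149,.12]); Q=down(77.8,-30).as_matrix()@np.diag([-1,1,-1])
for k in [(0,0,-1),(0,0,18),(24.3,17.6,18),(24.3,-17.6,18),(-24.3,17.6,18),(-24.3,-17.6,18)]: print(k,proj(c,o+Q@np.array(k)/1000)*1.5)
E
```

```text
{'clock': 4.8833, 'eef_pos': array([0.51648309, 0.14840088, 0.22346821]), 'ft_force': array([-0.59811773, -0.05882512, -2.46786223]), 'width': 0.043853009558063594, 'joints': array([ 0.37575731, -0.11976118,  2.16839813, -0.4501917 ,  0.69570519,
       -0.68908299])}
[[-0.845, 0.214, 0.49], [0.185, 0.977, -0.107], [-0.501, 0.001, -0.865]]
cam in tool [0.0741, 0.0001, -0.1654] [[0.001, -0.959, -0.285], [1.0, 0.001, -0.001], [0.001, -0.285, 0.959]]
0.017 [257.64090456 248.84038375]
0.023 [257.63031698 254.55624183]
0.029 [257.61894023 260.69494825]
0.035 [257.60668479 267.30405398]
(0, 0, -1) [387.44583417 182.25553982]
(0, 0, 18) [387.46033504 185.80681612]
(24.3, 17.6, 18) [424.18644909 236.94881323]
(24.3, -17.6, 18) [350.86450525 237.04982864]
(-24.3, 17.6, 18) [426.04421884 132.05360048]
(-24.3, -17.6, 18) [348.75222563 132.18579367]
```

View pics/w4.png

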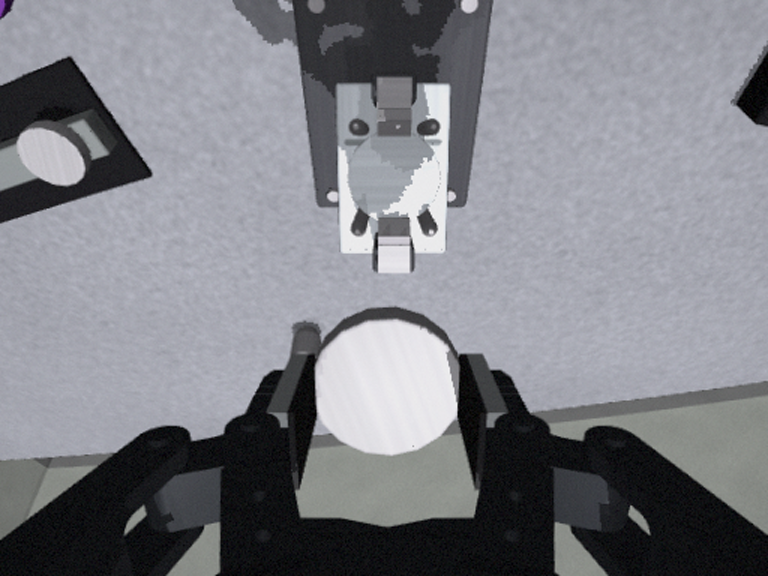

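The view shows the feeder's follower at about (394,178) in 1.5× pixels, the base-plate corners at (338,84), (449,84), (341,252) and (446,252), and the held disc centred at (388,386). Next I'll measure the head against the held disc in the same picture.

```bash
cat > mh.py <<'E'
from md import *
import pickle
from scipy.optimize import least_squares
c,s=pickle.load(open("w4.pkl","rb")); g=cv2.cvtColor(c["frame"],cv2.COLOR_RGB2GRAY)
box=(215,45,310,190); im=cv2.resize(c["frame"][box[1]:box[3],box[0]:box[2]],None,fx=4,fy=4,interpolation=cv2.INTER_CUBIC)
def HF(x): # x,y,yaw deg -> origin, rot
    return np.array([x[0],x[1],.12]), down(90+x[2],-30).as_matrix()@np.diag([-1,1,-1])
def pr(x,k): o,Q=HF(x); return proj(c,o+Q@np.array(k)/1000)
# base plate corners refined subpixel
uv=np.array([[338,84],[449,84],[341,252],[446,252]],np.float32)/1.5
uv=cv2.cornerSubPix(g,uv.reshape(-1,1,2).copy(),(3,3),(-1,-1),(3,40,.01))[:,0]
print(np.round(uv,1).tolist())
o,Q=HF([.516,.149,-12.2])
def cast(uv,h):
    O,d=ray(c,*uv); n=Q[:,2]; P0=o+n*h; t=n@(P0-O)/(n@d); return Q.T@(O+t*d-o)
P=np.array([cast(u,-.048) for u in uv]); print("base corners mm",np.round(P*1000,1).tolist())
for x in [[.516,.149,-12.2]]:
    for k in [(0,0,-1)]+[(a*24.3,b*17.6,18) for a in(1,-1) for b in(1,-1)]:
        q=(pr(x,k)-box[:2])*4; cv2.circle(im,tuple(int(i) for i in q),3,(255,0,0),-1)
    pts=np.array([(pr(x,(23.5*np.cos(t),23.5*np.sin(t),-1))-box[:2])*4 for t in np.linspace(0,6.28,60)]).astype(int); cv2.polylines(im,[pts],True,(255,0,0),1)
    pts=np.array([(pr(x,k)-box[:2])*4 for k in((50,33,-48),(50,-33,-48),(-50,-33,-48),(-50,33,-48))]).astype(int); cv2.polylines(im,[pts],True,(0,0,255),1)
# held disc fit: circle on plane normal tool z
p=s["eef_pos"];M=R.from_rotvec(s["tcp_rot"]).as_matrix()
cv2.imwrite("pics/crop4.png",im[:,:,::-1])
E
python3 mh.py
```

```text
[[224.1999969482422, 55.400001525878906], [299.0, 55.79999923706055], [227.3000030517578, 167.89999389648438], [296.20001220703125, 167.10000610351562]]
base corners mm [[-52.2, -29.1, -48.0], [-51.8, 34.9, -48.0], [46.6, -28.9, -48.0], [45.8, 35.2, -48.0]]
```

View pics/crop4.png

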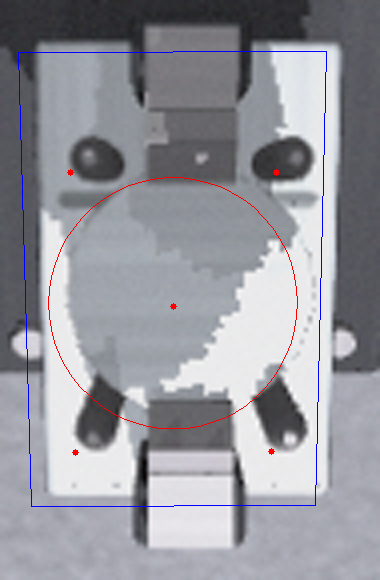

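Rod tips, base plate and follower all agree: the head is offset (−2.5, +3.0) mm in its own frame from my first estimate, with the scale matching. That puts the head at about (0.5138, 0.1525, 0.12). The top camera is biased about 3 mm in y, as it was for the disc.

```bash
cat > go.py <<'E'
from plan import *
import sys
O=np.array([.5138,.1525,.12]); Q=down(77.8,-30); M=Q.as_matrix()
def at(h,dx=0,dy=0): return O-M[:,2]*h+M[:,0]*dx+M[:,1]*dy   # h of TCP along the axis
def where():
    s=readout.sense(); d=M.T@(s["eef_pos"]-O)*1000; f=M.T@s["ft_force"]
    print("clock %.2f"%s["clock"],"TCP in tool-axes from head: x %.1f y %.1f h %.1f"%(d[0],d[1],-d[2]),"rot err",np.round(np.degrees((Q.inv()*R.from_rotvec(s["tcp_rot"])).as_rotvec()),2),"F tool axes",np.round(f,1),"w %.4f g %.0f"%(s["width"],s["grip_force"]))
E
python3 - <<'E'
from go import *
where(); plan(at(.018),Q,6)
E
```

```text
clock 4.93 TCP in tool-axes from head: x -54.7 y -3.4 h 88.0 rot err [ 0.04 -0.07  0.13] F tool axes [ 0.4 -0.3  1.8] w 0.0436 g 62
6 rows [9.12, 0.56, 11.65] [-0.01, 0.01, -0.02]
```

Request:
{"name": "move_arm", "arguments": {
  "deltas": [
    [15,1.2,2,0,0,0,40],
    [20,1.2,8,0,0,0,40],
    [15,1,15,0,0,0,40],
    [4.7,0,20,0,0,0,40],
    [0,0,17,0,0,0,40],
    [0,0,8,0,0,0,40],
    [0,0,0,0,0,0,40],
    [0,0,0,0,0,0,40],
    [0,0,0,0,0,0,40]
  ]
}}

```text
clock: 5.68
eef_pos: [0.5053, 0.1555, 0.1366]
tcp_rot: [0.28, 2.602, -0.073]
ft_force: [0.4, -0.3, -0.4]
width: 0.0442
grip_force: 61.7
```

```bash
python3 - <<'E'
from go import *
where(); c=viewer.capture("wrist"); save(c,"w5.png",(150,60,370,300),2.4)
E
```

```text
clock 5.68 TCP in tool-axes from head: x -0.6 y 1.1 h 18.8 rot err [-0.06 -0.16  0.08] F tool axes [-0.2 -0.2  0.6] w 0.0442 g 62
```

View pics/w5.png

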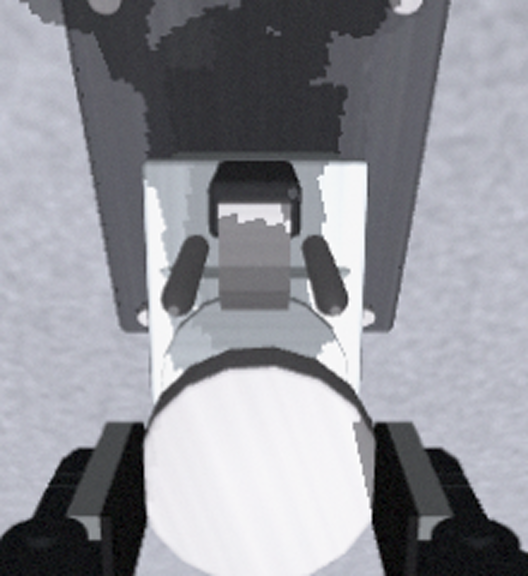

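The picture shows the disc centred at u=259, the rod tips at mid-257 and the near catch at 255, so I need about −1 mm in tool y, which agrees with the readout. I'll correct that and go in.

Request:
{"name": "move_arm", "arguments": {
  "deltas": [
    [0.6,-1.1,0,0,0,0,40],
    [0,0,6,0,0,0,40],
    [0,0,6,0,0,0,40],
    [0,0,6,0,0,0,40],
    [0,0,5,0,0,0,40],
    [0,0,4,0,0,0,40],
    [0,0,0,0,0,0,40],
    [0,0,0,0,0,0,40]
  ]
}}

```text
clock: 6.4
eef_pos: [0.5173, 0.1515, 0.1116]
tcp_rot: [0.278, 2.604, -0.074]
ft_force: [0.8, -0.9, -1.3]
width: 0.0437
grip_force: 61.8
```

```bash
python3 -c "
from go import *
where()"
```

```text
clock 6.40 TCP in tool-axes from head: x 1.1 y -0.3 h -9.1 rot err [-0.01 -0.07  0.01] F tool axes [-0.2 -0.7  1.6] w 0.0437 g 62
```

Request:
{"name": "move_arm", "arguments": {
  "deltas": [
    [-0.7,0.3,3,0,0,0,40],
    [0,0,3,0,0,0,40],
    [0,0,3,0,0,0,40],
    [0,0,3,0,0,0,40],
    [0,0,3,0,0,0,40],
    [0,0,3,0,0,0,40],
    [0,0,3,0,0,0,40],
    [0,0,2,0,0,0,40],
    [0,0,0,0,0,0,40],
    [0,0,0,0,0,0,40]
  ]
}}

```text
clock: 7.23
eef_pos: [0.5294, 0.1496, 0.0924]
tcp_rot: [0.278, 2.603, -0.073]
ft_force: [-0.5, 1.0, 4.1]
width: 0.0435
grip_force: 62.5
```

```bash
python3 -c "
from go import *
where()"
```

```text
clock 7.23 TCP in tool-axes from head: x 0.0 y 0.5 h -31.8 rot err [-0.08 -0.11  0.02] F tool axes [-1.4  0.9 -3.9] w 0.0435 g 62
```

Request:
{"name": "move_arm", "arguments": {
  "deltas": [
    [0,0,0,0,0,0,54],
    [0,0,0,0,0,0,62],
    [0,0,0,0,0,0,70],
    [0,0,0,0,0,0,72],
    [0,0,-10,0,0,0,72],
    [0,0,-30,0,0,0,80],
    [0,0,-40,0,0,0,85],
    [0,0,-40,0,0,0,85],
    [-20,0,-10,0,0,0,85],
    [-25,0,0,0,0,0,85],
    [0,0,0,0,0,0,85],
    [0,0,0,0,0,0,85]
  ]
}}

```text
clock: 8.23
eef_pos: [0.5039, 0.1546, 0.2283]
tcp_rot: [0.281, 2.602, -0.073]
ft_force: [0.4, -0.9, -0.2]
width: 0.0852
grip_force: 0.0
```

```bash
python3 - <<'E'
from go import *
where(); c=viewer.capture("wrist"); save(c,"w6.png",(180,20,340,200),3.2)
d=proj(c,O); print("head O px in crop",(d-[180,20])*3.2)
plan([.4995,-.095,.15],down(4),13)
E
```

```text
clock 8.23 TCP in tool-axes from head: x -45.4 y -0.0 h 98.9 rot err [-0.04 -0.15  0.12] F tool axes [-0.4 -0.8  0.4] w 0.0852 g 0
head O px in crop [248.07801982 349.3926525 ]
13 rows [-12.82, -15.03, 9.01] [1.48, 1.98, 5.53]
```

View pics/w6.png

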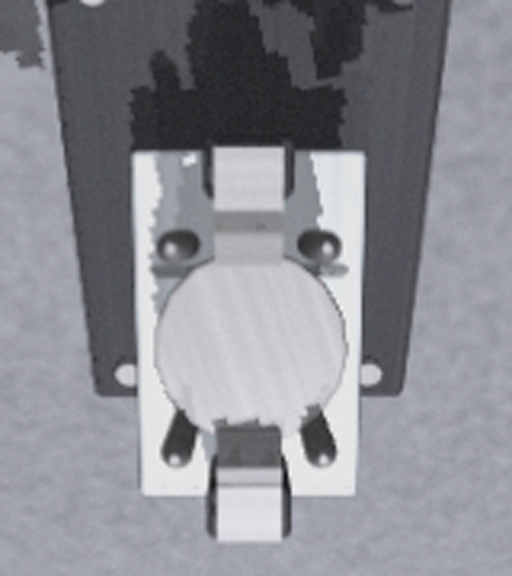

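Disc 1's catches are both over its edge: the upper at crop (250,240) and the lower at (250,440). It is flat and centred between the rods. I've now used my ten views, so I'll continue numerically to the other disc.

Request:
{"name": "move_arm", "arguments": {
  "deltas": [
    [-12.8,-15,9,1.48,1.98,5.53,85],
    [-12.8,-15,9,1.48,1.98,5.53,85],
    [-12.8,-15,9,1.48,1.98,5.53,85],
    [-12.8,-15,9,1.48,1.98,5.53,85],
    [-12.8,-15,9,1.48,1.98,5.53,85],
    [-12.8,-15,9,1.48,1.98,5.53,85],
    [-12.8,-15,9,1.48,1.98,5.53,85],
    [-12.8,-15,9,1.48,1.98,5.53,85],
    [-12.8,-15,9,1.48,1.98,5.53,85],
    [-12.8,-15,9,1.48,1.98,5.53,85],
    [-12.8,-15,9,1.48,1.98,5.53,85],
    [-12.8,-15,9,1.48,1.98,5.53,85]
  ]
}}

```text
clock: 9.28
eef_pos: [0.5111, -0.0788, 0.1572]
tcp_rot: [2.008, 2.367, -0.008]
ft_force: [0.4, 0.2, -0.2]
width: 0.0848
grip_force: 0.0
```

Request:
{"name": "move_arm", "arguments": {
  "deltas": [
    [-12.8,-15,9,1.48,1.98,5.53,85],
    [0,0,20,0,0,0,85],
    [0,0,0,0,0,0,85],
    [0,0,0,0,0,0,85],
    [0,0,0,0,0,0,85],
    [0,0,0,0,0,0,85]
  ]
}}

```text
clock: 9.78
eef_pos: [0.5012, -0.0933, 0.1312]
tcp_rot: [2.138, 2.301, 0.003]
ft_force: [-0.1, 0.9, -0.3]
width: 0.0853
grip_force: 0.0
```

```bash
python3 - <<'E'
from md import *
s=readout.sense(); c=viewer.capture("wrist"); print(s["clock"],s["eef_pos"],np.round(np.degrees((down(4).inv()*R.from_rotvec(s["tcp_rot"])).as_rotvec()),2))
d=disc(c,[.5004,-.0885])
plan([d[0],d[1],.0085],down(4),6)
E
```

```text
9.7833 [ 0.50117058 -0.0932982   0.13121871] [-0.11  0.03 -0.2 ]
disc [ 0.5    -0.0886] diam 0.0468 n 59 / 72
6 rows [0.81, -0.22, 20.5] [0.03, -0.0, 0.03]
```

Request:
{"name": "move_arm", "arguments": {
  "deltas": [
    [1.6,-0.4,25,0,0,0.2,85],
    [1.6,-0.4,25,0,0,0,85],
    [1.6,-0.4,25,0,0,0,80],
    [0,0,21,0,0,0,70],
    [0,0,16,0,0,0,65],
    [0,0,11,0,0,0,60],
    [0,0,0,0,0,0,40],
    [0,0,0,0,0,0,40],
    [0,0,0,0,0,0,40],
    [0,0,0,0,0,0,40],
    [0,0,0,0,0,0,40]
  ],
  "newtons": 60
}}

```text
clock: 10.75
eef_pos: [0.5005, -0.0894, 0.0089]
tcp_rot: [2.142, 2.294, 0.004]
ft_force: [0.3, 0.8, -0.3]
width: 0.0443
grip_force: 61.1
```

Request:
{"name": "move_arm", "arguments": {
  "deltas": [
    [0,0,-15,0,0,0,40],
    [0,0,-35,0,0,0,40],
    [0,0,-40,0,0,0,40],
    [0,0,-40,0,0,0,40],
    [0,0,-35,0,0,0,40],
    [0,0,-30,0,0,0,40],
    [0,0,0,0,0,0,40],
    [0,0,0,0,0,0,40]
  ]
}}

```text
clock: 11.42
eef_pos: [0.5013, -0.0899, 0.206]
tcp_rot: [2.14, 2.291, 0.007]
ft_force: [-0.3, -0.5, -1.3]
width: 0.0437
grip_force: 61.5
```

```bash
python3 - <<'E'
from go import *
where(); print(readout.sense()["eef_pos"]); plan(at(.07),Q,13)
E
```

```text
clock 11.42 TCP in tool-axes from head: x -76.7 y -239.6 h 55.0 rot err [18.99 25.32 72.15] F tool axes [ 0.8 -0.6  1. ] w 0.0437 g 62
[ 0.50125041 -0.08992951  0.20598759]
13 rows [17.62, 10.99, -1.63] [-1.46, -1.95, -5.55]
```

Request:
{"name": "move_arm", "arguments": {
  "deltas": [
    [17.6,11,-1.6,-1.46,-1.95,-5.55,40],
    [17.6,11,-1.6,-1.46,-1.95,-5.55,40],
    [17.6,11,-1.6,-1.46,-1.95,-5.55,40],
    [17.6,11,-1.6,-1.46,-1.95,-5.55,40],
    [17.6,11,-1.6,-1.46,-1.95,-5.55,40],
    [17.6,11,-1.6,-1.46,-1.95,-5.55,40],
    [17.6,11,-1.6,-1.46,-1.95,-5.55,40],
    [17.6,11,-1.6,-1.46,-1.95,-5.55,40],
    [17.6,11,-1.6,-1.46,-1.95,-5.55,40],
    [17.6,11,-1.6,-1.46,-1.95,-5.55,40],
    [17.6,11,-1.6,-1.46,-1.95,-5.55,40],
    [17.6,11,-1.6,-1.46,-1.95,-5.55,40]
  ]
}}

```text
clock: 12.42
eef_pos: [0.4881, 0.1454, 0.1819]
tcp_rot: [0.412, 2.63, -0.071]
ft_force: [-1.4, 0.3, -0.9]
width: 0.0439
grip_force: 61.5
```

Request:
{"name": "move_arm", "arguments": {
  "deltas": [
    [17.6,11,-1.6,-1.46,-1.95,-5.55,40],
    [0,0,15,0,0,0,40],
    [0,0,20,0,0,0,40],
    [0,0,15,0,0,0,40],
    [0,0,0,0,0,0,40],
    [0,0,0,0,0,0,40],
    [0,0,0,0,0,0,40]
  ]
}}

```text
clock: 13.0
eef_pos: [0.5011, 0.1548, 0.1335]
tcp_rot: [0.28, 2.613, -0.075]
ft_force: [-0.2, 0.4, -1.7]
width: 0.0439
grip_force: 61.5
```

```bash
python3 - <<'E'
from go import *
where(); plan(at(.018),Q,1)
E
```

```text
clock 13.00 TCP in tool-axes from head: x 4.4 y -0.5 h 18.1 rot err [ 0.06  0.47 -0.  ] F tool axes [1.1 0.3 1.4] w 0.0439 g 62
1 rows [-4.39, 0.45, 0.07] [-0.06, -0.47, 0.0]
```

Request:
{"name": "move_arm", "arguments": {
  "deltas": [
    [-5,0.5,0,0,-0.47,0,40],
    [0,0,0,0,0,0,40],
    [0,0,0,0,0,0,40]
  ]
}}

```text
clock: 13.25
eef_pos: [0.507, 0.155, 0.1378]
tcp_rot: [0.279, 2.602, -0.074]
ft_force: [0.5, 0.1, -1.1]
width: 0.044
grip_force: 61.5
```

```bash
python3 - <<'E'
from go import *
where()
E
```

```text
clock 13.25 TCP in tool-axes from head: x -2.7 y 1.0 h 19.0 rot err [-0.06 -0.19  0.04] F tool axes [0.2 0.2 1.2] w 0.0440 g 62
```

Request:
{"name": "move_arm", "arguments": {
  "deltas": [
    [0.8,-0.6,0,0,0,0,40],
    [0,0,0,0,0,0,40],
    [0,0,0,0,0,0,40],
    [0,0,0,0,0,0,40]
  ]
}}

```text
clock: 13.58
eef_pos: [0.5054, 0.1543, 0.1364]
tcp_rot: [0.278, 2.603, -0.075]
ft_force: [0.1, 0.1, -2.0]
width: 0.0439
grip_force: 61.5
```

```bash
python3 - <<'E'
from go import *
where()
E
```

```text
clock 13.58 TCP in tool-axes from head: x -0.8 y -0.1 h 18.4 rot err [ 0.  -0.1  0. ] F tool axes [1.  0.1 1.7] w 0.0439 g 62
```

Good. I'll go in and press it in two calls.

Request:
{"name": "move_arm", "arguments": {
  "deltas": [
    [0.2,0.1,6,0,0,0,40],
    [0,0,6,0,0,0,40],
    [0,0,6,0,0,0,40],
    [0,0,5,0,0,0,40],
    [0,0,4,0,0,0,40],
    [0,0,0,0,0,0,40],
    [0,0,0,0,0,0,40]
  ]
}}

```text
clock: 14.17
eef_pos: [0.5186, 0.1513, 0.1123]
tcp_rot: [0.279, 2.604, -0.076]
ft_force: [0.5, -1.0, -0.9]
width: 0.0441
grip_force: 61.6
```

```bash
python3 -c "
from go import *
where()"
```

```text
clock 14.17 TCP in tool-axes from head: x -0.4 y -0.1 h -9.1 rot err [ 0.04 -0.05  0.  ] F tool axes [-0.1 -0.8  1.1] w 0.0441 g 62
```

Request:
{"name": "move_arm", "arguments": {
  "deltas": [
    [0,0,3,0,0,0,40],
    [0,0,3,0,0,0,40],
    [0,0,3,0,0,0,40],
    [0,0,3,0,0,0,40],
    [0,0,3,0,0,0,40],
    [0,0,3,0,0,0,40],
    [0,0,3,0,0,0,40],
    [0,0,2,0,0,0,40],
    [0,0,0,0,0,0,40],
    [0,0,0,0,0,0,40],
    [0,0,0,0,0,0,40]
  ]
}}

```text
clock: 15.08
eef_pos: [0.5308, 0.1496, 0.0936]
tcp_rot: [0.278, 2.602, -0.073]
ft_force: [0.3, 0.4, 4.0]
width: 0.0442
grip_force: 62.2
```

```bash
python3 -c "
from go import *
where()"
```

```text
clock 15.08 TCP in tool-axes from head: x -1.7 y 0.8 h -31.5 rot err [-0.08 -0.17  0.01] F tool axes [-2.2  0.5 -3.4] w 0.0442 g 62
```

Request:
{"name": "move_arm", "arguments": {
  "deltas": [
    [0.8,-0.5,1.5,0,0,0,40],
    [0,0,0,0,0,0,40],
    [0,0,0,0,0,0,40],
    [0,0,0,0,0,0,40]
  ]
}}

```text
clock: 15.42
eef_pos: [0.5299, 0.1488, 0.0913]
tcp_rot: [0.278, 2.603, -0.074]
ft_force: [0.5, 1.7, 4.7]
width: 0.0441
grip_force: 62.3
```

```bash
python3 -c "
from go import *
where()"
```

```text
clock 15.42 TCP in tool-axes from head: x -0.0 y -0.2 h -33.1 rot err [-0.02 -0.11  0.01] F tool axes [-2.5  1.8 -4. ] w 0.0441 g 62
```

Request:
{"name": "move_arm", "arguments": {
  "deltas": [
    [0,0,0,0,0,0,54],
    [0,0,0,0,0,0,62],
    [0,0,0,0,0,0,70],
    [0,0,0,0,0,0,72],
    [0,0,-10,0,0,0,72],
    [0,0,-30,0,0,0,80],
    [0,0,-40,0,0,0,85],
    [0,0,-40,0,0,0,85],
    [-20,0,-10,0,0,0,85],
    [-25,0,0,0,0,0,85],
    [0,0,0,0,0,0,85],
    [0,0,0,0,0,0,85]
  ]
}}

```text
clock: 16.42
eef_pos: [0.5048, 0.1539, 0.2271]
tcp_rot: [0.281, 2.602, -0.074]
ft_force: [-0.3, -0.4, -0.6]
width: 0.0851
grip_force: 0.0
```

```bash
python3 - <<'E'
from go import *
where(); c=viewer.capture("wrist"); save(c,"w7.png",(180,20,340,200),3.2)
a=cv2.imread("pics/w6.png").astype(int); b=cv2.imread("pics/w7.png").astype(int)
print("head O px",(proj(c,O)-[180,20])*3.2)
ga,gb=a.mean(2),b.mean(2)
(dx,dy),r=cv2.phaseCorrelate(ga.astype(np.float64),gb.astype(np.float64)); print("shift",dx,dy,r)
gs=cv2.warpAffine(gb.astype(np.float32),np.float32([[1,0,-dx],[0,1,-dy]]),(512,576))
D=np.abs(gs-ga); D=cv2.blur(D.astype(np.float32),(9,9))
for n,(x0,y0,x1,y1) in {"far/near-lower catch":(205,410,295,550),"upper catch":(205,140,295,265),"disc":(160,270,345,410),"rods":(150,220,205,265)}.items():
    print(n,"mean|diff|",round(float(D[y0:y1,x0:x1].mean()),1),"max",round(float(D[y0:y1,x0:x1].max())),"mean",round(ga[y0:y1,x0:x1].mean()),round(float(gs[y0:y1,x0:x1].mean())))
for nm,g in(("w6",ga),("w7",gs)):
    print(nm,"col250 rows",[int(g[y,246:255].mean()) for y in range(140,550,10)])
    print(nm,"row340 cols",[int(g[336:345,x].mean()) for x in range(130,372,8)])
E
```

```text
clock 16.42 TCP in tool-axes from head: x -45.7 y -0.5 h 97.4 rot err [ 0.   -0.15  0.11] F tool axes [ 0.5 -0.4  0.4] w 0.0851 g 0
head O px [250.29179462 348.89933885]
shift 0.508493774971214 -0.3556030461184605 0.21768732331332563
far/near-lower catch mean|diff| 9.1 max 62 mean 165 165
upper catch mean|diff| 7.4 max 43 mean 161 163
disc mean|diff| 4.9 max 56 mean 201 201
rods mean|diff| 8.9 max 36 mean 122 121
w6 col250 rows [42, 200, 204, 206, 205, 200, 204, 173, 135, 139, 179, 178, 177, 199, 197, 197, 198, 200, 202, 205, 206, 204, 204, 205, 207, 207, 212, 217, 162, 88, 95, 98, 98, 181, 192, 217, 219, 223, 225, 223, 204]
w6 row340 cols [83, 176, 229, 193, 200, 202, 200, 200, 199, 199, 199, 205, 206, 202, 201, 206, 204, 200, 205, 204, 203, 204, 205, 205, 201, 211, 203, 190, 228, 104, 85]
w7 col250 rows [44, 200, 205, 206, 206, 200, 203, 162, 136, 142, 180, 178, 175, 197, 197, 194, 198, 202, 207, 202, 201, 207, 206, 205, 212, 209, 212, 216, 169, 89, 96, 101, 98, 170, 192, 211, 219, 223, 224, 224, 212]
w7 row340 cols [86, 168, 231, 177, 199, 201, 203, 203, 201, 199, 200, 202, 205, 204, 203, 201, 200, 204, 205, 208, 208, 205, 202, 201, 201, 200, 203, 182, 228, 168, 85]
```

After the second release the picture matches the first loaded state: both catches home over a flat disc, and the gripper empty and clear. I'm handing it in.

```bash
python3 -c "
from bench import ticket
print(ticket.finish_job())"
```

```text
the job is handed in; nothing more can be done
None
```

Both discs were pressed into the larger feeder and the job is handed in at about 16.4 s; the last wrist picture, checked by numbers only, shows the top disc flat under both catches, and I did not re-check the objective, jar or micrometer block.

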